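# Pour the brass ball weights from the cup under the shelf into the bowl

## Task

Take the steel cup of brass ball weights out from under the edge of the little shelf and, holding the cup up, pour all six balls into the white bowl without dropping any on the table. Then set the empty cup down gently, upright, on the middle of the cork coaster and let go; leave the bottle, the paper roll and the brush where they are.

Things in the scene. Friction and masses are not known exactly. Their poses are not given: they have to be found in the camera images.
- cup: straight round steel beaker, 62 mm outside diameter, 85 mm tall, wall 3 mm, inner floor 8 mm up, about 0.16 kg empty, 0.43 kg full. Origin: centre of its underside; z: its axis, up through the mouth. Stands on the table, its axis 5 to 10 mm in front of the shelf's front edge: the board above blocks an upright gripper; come from the shelf's front, gripper leaning back about 45 degrees.
- bridge: fixed low grey steel shelf, 320 mm wide (y), 160 mm deep (x), a blue-grey box on it. Origin: on the table below the middle of the front edge; x points from the front edge back under the board. Board underside 135 mm up, 8 mm thick; the box starts 18 mm behind the front edge and reaches 192 mm up; side legs 8 mm thick at y = +/-156 mm from 40 mm behind the edge; no back.
- bowl: loose round white ceramic bowl, 0.45 kg, 128 mm across the rim, 92 mm across the foot, 60 mm tall, wall 5 mm, inner floor 8 mm above its underside. Origin: centre of its underside; z up. Left or right of the shelf, nearer to the robot.
- coaster: round cork coaster fixed to the table, 110 mm diameter, 10 mm thick. Origin: centre of its underside, so its top is 10 mm above the origin. On the other side from the bowl.
- bottle: bystander: clear plastic bottle standing upright, 56 mm diameter, 140 mm tall; origin at the centre of its underside
- roll: bystander: white paper roll standing on end, 100 mm diameter, 100 mm tall; origin at the centre of its underside
- brush: bystander: brush lying flat in front of the shelf, 170 mm long along its x axis, under 30 mm high; origin at its underside near its middle
- ball0_center (a point): centre of brass ball weight 1 of 6: 22 mm diameter, 45 g, polished and slippery, rolls freely; all six start loose in the cup, in two layers
- ball1_center (a point): centre of brass ball weight 2 of 6: 22 mm diameter, 45 g, polished and slippery, rolls freely; all six start loose in the cup, in two layers
- ball2_center (a point): centre of brass ball weight 3 of 6: 22 mm diameter, 45 g, polished and slippery, rolls freely; all six start loose in the cup, in two layers
- ball3_center (a point): centre of brass ball weight 4 of 6: 22 mm diameter, 45 g, polished and slippery, rolls freely; all six start loose in the cup, in two layers
- ball4_center (a point): centre of brass ball weight 5 of 6: 22 mm diameter, 45 g, polished and slippery, rolls freely; all six start loose in the cup, in two layers
- ball5_center (a point): centre of brass ball weight 6 of 6: 22 mm diameter, 45 g, polished and slippery, rolls freely; all six start loose in the cup, in two layers
- cup_rim (a point): centre of the cup's mouth, 85 mm up its axis from its underside. The balls come out for good when the cup is tipped 100 to 120 degrees; now and then a few jam inside and need a little rocking. The full cup may turn between the fingers if pinched high or lightly: a firm grip (up to 50 N is safe) about 43 mm above its underside holds it
Things that resemble listed ones, but are neither listed nor needed, are in the scene too. What is meant by the cup is not green or pink, and is the larger of those in its own colour.

How it is judged (in metres and radians):
On the way, in this order (a step that is already met when the one before it is completed fails the run):
1. the cup is held up clear of the shelf with all six balls in it (distance between each of ball0_center, ball1_center, ball2_center, ball3_center, ball4_center, ball5_center and cup below 0.085 m and distance of cup from where it was at the start of the episode above 0.06 m and height (world z) of cup above 0.02 m and contact force between the fingers and cup above 0.5 N and angle between cup's own z axis and vertical below 0.8 rad), for 0.2 s.
2. all six balls lie in the bowl while the cup is still held up (horizontal distance between each of ball0_center, ball1_center, ball2_center, ball3_center, ball4_center, ball5_center and bowl below 0.05 m and z of each of ball0_center, ball1_center, ball2_center, ball3_center, ball4_center, ball5_center in the frame of bowl below 0.055 m and height (world z) of cup above 0.075 m and contact force between the fingers and cup above 0.5 N), for 0.2 s.
At the end, for the whole second after the job is handed in: All six balls lie in the bowl (each centre within 50 mm of the bowl's axis and less than 55 mm above its underside), the bowl stands upright (within 0.1 rad), and the cup stands released, upright (within 0.08 rad) and at rest on the coaster, its axis within 35 mm of the coaster's centre (horizontal distance between each of ball0_center, ball1_center, ball2_center, ball3_center, ball4_center, ball5_center and bowl below 0.05 m and z of each of ball0_center, ball1_center, ball2_center, ball3_center, ball4_center, ball5_center in the frame of bowl below 0.055 m and horizontal distance between cup and coaster below 0.035 m and angle between cup's own z axis and vertical below 0.08 rad and z of cup in the frame of coaster between 0.006 and 0.014 m and angle between bowl's own z axis and vertical below 0.1 rad and linear speed of each of cup, bowl below 0.02 m/s and contact force between the fingers and cup below 0.1 N); the robot touches nothing.
It fails at once if a ball has fallen on the table (height (world z) of any of ball0_center, ball1_center, ball2_center, ball3_center, ball4_center, ball5_center below 0.0145 m).
It fails at once if the cup is banged down on the coaster (over 40 N) (contact force between cup and coaster above 40 N).
It fails at once if the bottle, the paper roll or the brush is moved by more than 30 mm (distance of any of bottle, roll, brush from where it was at the start of the episode above 0.03 m).
It also fails if it takes over 61 s, if anything falls off the work surface, if the arm or the gripper's body presses on something with over 40 N, if the wrist force passes 120 N, or if a joint passes its speed limit or range.

## Robot

A 6-joint arm with a two-finger parallel gripper is mounted at the origin on the work surface. World frame = base frame: x ahead of the robot, y to its left, z up, the work surface at z = 0. Lengths are in mm, angles in rad, forces in N, time in s.
With the tool pointing down it reaches from about 300 to 775 mm from the base axis. Payload 14.6 kg.
Tool frame: the origin (TCP) lies at the very end of the fingers, on their centre line; the grasp point (between the pads) lies 19 mm behind it; z points along the fingers, y is the line along which they close (so a half turn about z gives the same grasp; the last joint's range is limited). The gripper opens to 94 mm and grips with 3 to 60 N. Pads are 16 mm wide; open, the fingers measure 119 mm over their backs; the gripper's body (75 mm by 177 mm) begins 78 mm behind the grasp point.
Start: joints at [1.264, 0.3, 1.521, -0, 1.321, -0.067], TCP at [130.628, 534.252, 205.446] pointing down, gripper open.
Joint ranges: [-3.03, 3.03], [-0.79, 2.21], [0.23, 2.52], [-1.04, 4.18], [0, 3.07], [-2.55, 2.55]. Speed limits (rad/s): [2.22, 2.22, 2.57, 3.14, 3.14, 3.14].

## Interface

Orientations are given as [roll, pitch, yaw] about the fixed x, y, z axes, in that order (R = Rz(yaw) Ry(pitch) Rx(roll)).
In Python, from cell import manip, camera, get_calibration gives the robot as it stands.
- The arm moves only by the tool arm_command, never from a script. Its argument "targets" is a list of rows, each an object of numbers: "hand": the opening, from -1 (shut) to 1 (fully open), so that 0 is half open; "x", "y", "z": the shift along the tool's x, y, z in m; "yaw": the turn about the tool's z in rad. In form: [{"hand": .., "x": .., "y": .., "z": .., "yaw": ..}, ...]. A call has 1 to 10 rows; each row shifts and turns the commanded pose from where the row before left it, along the tool's axes as they then stand; what a row does not reach is not made up. A row lasts 1/10 s, in which the tool goes at most 50 mm and 8.59 degrees, less where a joint would pass 70% of its speed; a pose out of reach is approached as far as the arm can. A call is refused whole if a number of a shift passes 0.05 or a number of a turn 0.15, either way. A call with a gripper value outside its range is refused whole. The fingers move at their own pace and stop on an object; "newtons" is the grip in N (left out, the last holds). Time passes only in rows, so rows that do not move let the fingers close. It gives the time, the measured TCP pose, the force, the opening and the grip force at its end, in the units of the state.
- manip.read_state(): the state, without advancing time (a new reading comes with each control period).
- camera(name): name is "scene" or "top" or "wrist"; returns the picture (400x640x3 uint8, red, green, blue); there is no depth.
- get_calibration(name): a dict with "K" (3x3 intrinsics, pixels), "cam_to_world" (4x4, takes a point from camera to world coordinates). Camera axes: x right, y up, looking along -z (the intrinsics and any distortion apply to the point x, -y, -z); pixel columns grow to the right and rows downward; lengths in mm; the calibration is good to about 2 mm. A picture is of the moment at which its call begins: read the wrist's pose just before it. get_calibration takes no time and is no camera call; for the wrist camera it gives the pose at the moment of the call.
- manip.sign_off(): hands the job in; it is judged then, once.
The state is a dict: "clock": time; "joints": joint angles; "qd": joint speeds; "effort": joint torques, N m; "eef_pos": TCP position; "eef_rot": TCP orientation; "wrist_force": force on the tool from outside, world axes, zero at the start; "moment": the same for the moment, N m; "finger_gap": finger opening in mm; "finger_force": force on a finger pad.
Only numpy, scipy, OpenCV 4.12 (cv2) and the standard library are available. Lean on these libraries where they do the work, as an engineer would, in place of code of your own. Each camera call takes 0.05 s, during which the arm holds its last target. There are 200 camera calls.

## Working session

There is one attempt and no reset: what is moved stays moved. The work goes in short steps, Python scripts to look and compute and a tool call to move; the robot and the scene stay as the last step left them, time stands still between calls to the robot, and variables do not carry over. Pictures are saved under pics/ and viewed, at most 10 in all, crops included, and the job is handed in when it is done.

Besides the shell and the picture viewer there is one more tool, called after ">>>" as name(argument=value, ...) on one line, values as JSON. arm_command: Moves the arm, as the interface text tells. Its arguments: {"type":"object","properties":{"targets":{"type":"array"},"newtons":{"type":"number"}},"required":["targets"]}

```bash
mkdir -p pics; python3 - <<'E'
from cell import manip,camera,get_calibration
import cv2
s=manip.read_state();print({k:s[k] for k in('clock','eef_pos','eef_rot','finger_gap')})
for n in('scene','top'):
    im=camera(n);cv2.imwrite(f'pics/{n}0.png',im[:,:,::-1]);print(n,get_calibration(n))
E
```

```text
{'clock': 0.0, 'eef_pos': array([130.54326652, 534.00341028, 204.89600801]), 'eef_rot': array([-3.14044706e+00, -8.28165280e-05,  2.90176927e+00]), 'finger_gap': 93.75154337127331}
scene {'K': array([[471.08990307,   0.        , 320.07201054],
       [  0.        , 471.08990307, 206.07310221],
       [  0.        ,   0.        ,   1.        ]]), 'cam_to_world': array([[-4.67089558e-01, -8.18066699e-01,  3.35550623e-01,
         9.89025859e+02],
       [ 8.84193022e-01, -4.29788145e-01,  1.82988659e-01,
         2.50663191e+02],
       [-5.48124871e-03,  3.82163611e-01,  9.24078422e-01,
         1.27349573e+03],
       [ 0.00000000e+00,  0.00000000e+00,  0.00000000e+00,
         1.00000000e+00]])}
top {'K': array([[417.61237416,   0.        , 315.76236308],
       [  0.        , 417.61237416, 199.82528648],
       [  0.        ,   0.        ,   1.        ]]), 'cam_to_world': array([[ 3.05986300e-02,  9.91887250e-01, -1.23383169e-01,
         4.51624625e+02],
       [-9.99053241e-01,  3.41692511e-02,  2.69273679e-02,
         2.27659870e+01],
       [ 3.09248234e-02,  1.22442415e-01,  9.91993705e-01,
         1.16211763e+03],
       [ 0.00000000e+00,  0.00000000e+00,  0.00000000e+00,
         1.00000000e+00]])}
```

View pics/scene0.png

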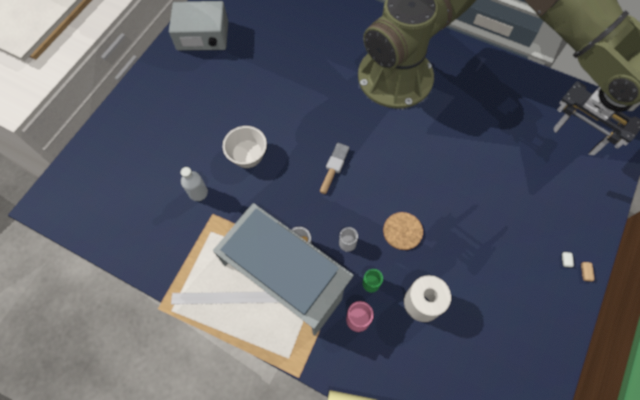

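View pics/top0.png

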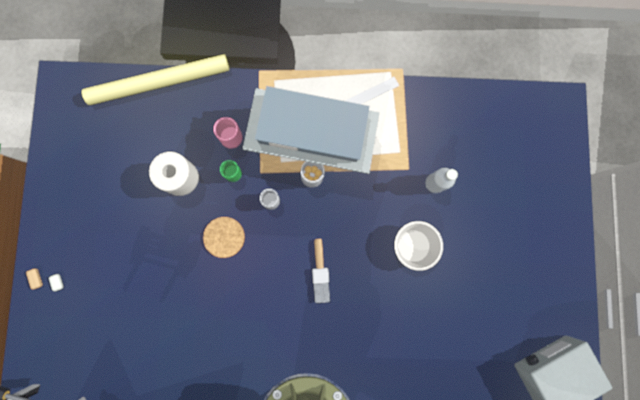

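The scene and top views show these things that could be the cup: a steel cup with balls at the shelf edge (top 313,174), a smaller steel cup (270,199), a green cup (230,171) and a pink cup (228,132). I choose the one at (313,174). The bowl is at (419,246), the coaster (224,237), the brush (320,270), the bottle (440,180) and the roll (173,173).

```bash
cat > h.py <<'E'
import numpy as np
from cell import manip,camera,get_calibration
from scipy.spatial.transform import Rotation as R
def ray(c,uv,z):
    "pixel -> world point on plane z (mm)"
    K=c['K'];T=c['cam_to_world']
    d=T[:3,:3]@np.array([(uv[0]-K[0,2])/K[0,0],-(uv[1]-K[1,2])/K[1,1],-1])
    o=T[:3,3];return o+d*(z-o[2])/d[2]
def pix(c,p):
    K=c['K'];T=c['cam_to_world'];q=T[:3,:3].T@(np.asarray(p)-T[:3,3])
    return K[0,0]*q[0]/-q[2]+K[0,2],K[1,1]*-q[1]/-q[2]+K[1,2]
E
python3 - <<'E'
from h import *
import cv2
im=cv2.imread('pics/top0.png')[130:220,230:390];a=cv2.resize(im,None,fx=5,fy=5,interpolation=cv2.INTER_CUBIC)
cv2.imwrite('pics/crop1.png',a)
c=get_calibration('top');s=get_calibration('scene')
for n,uv,z in[('cup',(313,174),85),('small',(270,199),70),('bowl',(419,246),60),('coaster',(224,237),10),('brushA',(318,240),15),('brushB',(322,302),15),('bottle',(452,174),140),('roll',(170,165),100),('edgeL',(246,150),143),('edgeR',(372,170),143)]:
    print(n,ray(c,uv,z).round())
for n,uv,z in[('small',(348,238),70),('bowl',(245,145),60),('coaster',(403,231),10),('roll',(430,294),100),('bottle',(186,173),140)]:print('S',n,ray(s,uv,z).round())
E
```

```text
cup [653.   3.  85.]
small [586. 113.  70.]
bowl [ 475. -284.   60.]
coaster [484. 239.  10.]
brushA [484. -18.  15.]
brushB [318. -34.  15.]
bottle [ 656. -345.  140.]
roll [661. 370. 100.]
edgeL [697. 172. 143.]
edgeR [ 658. -143.  143.]
S small [599. 122.  70.]
S bowl [ 479. -277.   60.]
S coaster [488. 245.  10.]
S roll [645. 373. 100.]
S bottle [ 660. -338.  140.]
```

View pics/crop1.png

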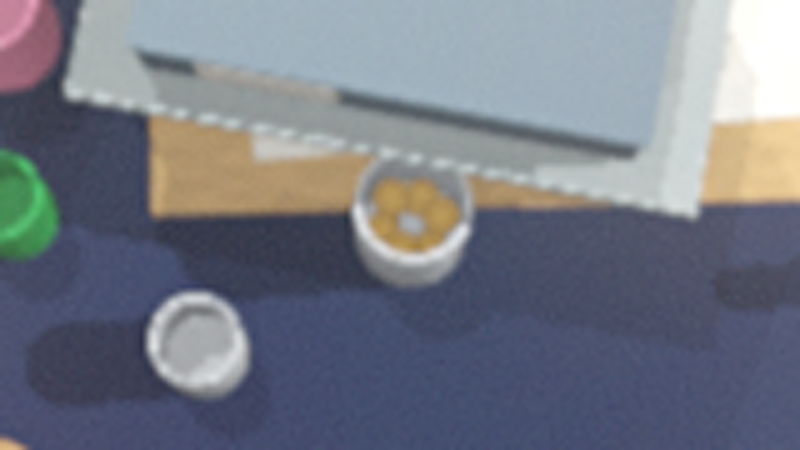

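The close crop confirms that the steel cup at (312.6,170) holds the brass balls, while the smaller steel one at (270,199) is empty. The listed row fields include a turn only about the tool's z, but this task needs tilting. I'll refine the positions and ask the move tool, with a tiny row, whether it takes other turns.

>>> arm_command(targets=[{"hand": 1, "x": 0, "y": 0, "z": 0, "yaw": 0, "pitch": 0.02}])

```text
schema error: expected keys hand, x, y, z, yaw
```

The tool takes only those keys, so tilt can't be commanded directly. I'll move up towards the work area, then see how the arm behaves at its reach limit, since the interface says a pose out of reach is "approached as far as the arm can".

>>> arm_command(targets=[{"hand": 1, "x": -0.03, "y": -0.03, "z": -0.025, "yaw": 0}, {"hand": 1, "x": -0.03, "y": -0.03, "z": -0.025, "yaw": 0}, {"hand": 1, "x": -0.03, "y": -0.03, "z": -0.025, "yaw": 0}, {"hand": 1, "x": -0.03, "y": -0.03, "z": -0.025, "yaw": 0}, {"hand": 1, "x": -0.03, "y": -0.03, "z": -0.025, "yaw": 0}, {"hand": 1, "x": -0.03, "y": -0.03, "z": -0.025, "yaw": 0}, {"hand": 1, "x": -0.03, "y": -0.03, "z": -0.025, "yaw": 0}, {"hand": 1, "x": -0.03, "y": -0.03, "z": -0.025, "yaw": 0}])

```text
clock: 0.9
eef_pos: [307.0, 242.4, 406.4]
eef_rot: [3.142, 0.0, 2.902]
wrist_force: [-0.0, -0.1, -0.5]
finger_gap: 94.1
finger_force: 0.0
```

```bash
python3 - <<'E'
from h import *
s=manip.read_state()
for k in('clock','joints','eef_pos','eef_rot','wrist_force','moment'):print(k,np.round(s[k],3))
E
```

```text
clock 0.9
joints [ 0.575 -0.138  1.538 -0.     1.741 -0.757]
eef_pos [307.025 242.447 406.427]
eef_rot [3.142 0.    2.902]
wrist_force [-0.018 -0.129 -0.497]
moment [-0.022  0.031  0.004]
```

>>> arm_command(targets=[{"hand": 1, "x": -0.048, "y": -0.01, "z": 0, "yaw": 0}, {"hand": 1, "x": -0.048, "y": -0.01, "z": 0, "yaw": 0}, {"hand": 1, "x": -0.048, "y": -0.01, "z": 0, "yaw": 0}, {"hand": 1, "x": -0.048, "y": -0.01, "z": 0, "yaw": 0}, {"hand": 1, "x": -0.048, "y": -0.01, "z": 0, "yaw": 0}, {"hand": 1, "x": -0.048, "y": -0.01, "z": 0, "yaw": 0}, {"hand": 1, "x": -0.048, "y": -0.01, "z": 0, "yaw": 0}, {"hand": 1, "x": -0.048, "y": -0.01, "z": 0, "yaw": 0}, {"hand": 1, "x": -0.048, "y": -0.01, "z": 0, "yaw": 0}, {"hand": 1, "x": -0.048, "y": -0.01, "z": 0, "yaw": 0}])

```text
clock: 1.9
eef_pos: [722.2, 45.6, 404.4]
eef_rot: [3.141, 0.0, 2.901]
wrist_force: [-0.1, 0.8, 0.5]
finger_gap: 94.3
finger_force: 0.0
```

```bash
python3 - <<'E'
from h import *
s=manip.read_state()
for k in('clock','joints','eef_pos','eef_rot'):print(k,np.round(s[k],3))
print(R.from_euler('xyz',s['eef_rot']).as_matrix().round(3))
E
```

```text
clock 1.9
joints [ 0.012  0.788  0.341  0.     2.013 -1.318]
eef_pos [722.179  45.624 404.409]
eef_rot [3.141 0.    2.901]
[[-0.971  0.238  0.   ]
 [ 0.238  0.971  0.   ]
 [-0.     0.    -1.   ]]
```

>>> arm_command(targets=[{"hand": 1, "x": -0.048, "y": -0.01, "z": 0, "yaw": 0}, {"hand": 1, "x": -0.048, "y": -0.01, "z": 0, "yaw": 0}, {"hand": 1, "x": -0.048, "y": -0.01, "z": 0, "yaw": 0}, {"hand": 1, "x": -0.048, "y": -0.01, "z": 0, "yaw": 0}])

```text
clock: 2.3
eef_pos: [787.8, -37.2, 347.0]
eef_rot: [3.123, 0.079, 2.901]
wrist_force: [-0.0, -0.1, -0.1]
finger_gap: 94.3
finger_force: 0.0
```

```bash
python3 - <<'E'
from h import *
s=manip.read_state()
for k in('clock','joints','eef_pos','eef_rot'):print(k,np.round(s[k],4))
print(R.from_euler('xyz',s['eef_rot']).as_matrix().round(3))
E
```

```text
clock 2.3
joints [-0.0961  0.9257  0.236   0.0075  1.8986 -1.4241]
eef_pos [787.8316 -37.2143 347.0315]
eef_rot [3.1228 0.0795 2.9008]
[[-0.968  0.237  0.082]
 [ 0.238  0.971 -0.001]
 [-0.079  0.019 -0.997]]
```

At the reach limit, tilt does appear: the tool now leans outward by 0.08 rad. I'll check whether the tilt persists and accumulates, and fit a kinematic model from the readings.

>>> arm_command(targets=[{"hand": 1, "x": -0.045, "y": 0, "z": -0.02, "yaw": 0}, {"hand": 1, "x": -0.045, "y": 0, "z": -0.02, "yaw": 0}, {"hand": 1, "x": -0.045, "y": 0, "z": -0.02, "yaw": 0}, {"hand": 1, "x": -0.045, "y": 0, "z": -0.02, "yaw": 0}, {"hand": 1, "x": -0.045, "y": 0, "z": -0.02, "yaw": 0}])

```text
clock: 2.8
eef_pos: [808.6, -75.2, 380.5]
eef_rot: [3.099, 0.221, 2.897]
wrist_force: [0.6, -0.6, 0.3]
finger_gap: 94.2
finger_force: 0.0
```

```bash
cat > fit.py <<'E'
from h import *
from scipy.optimize import least_squares
D=[([1.264,.3,1.521,0,1.321,-.067],[130.6,534.2,205.4]),([.575,-.138,1.538,0,1.741,-.757],[307,242.4,406.4]),
([.012,.788,.341,0,2.013,-1.318],[722.2,45.6,404.4]),([-.0961,.9257,.236,.0075,1.8986,-1.4241],[787.8,-37.2,347])]
s=manip.read_state();D.append((s['joints'],s['eef_pos']))
for k in('clock','joints','eef_pos','eef_rot'):print(k,np.round(s[k],4).tolist())
print(R.from_euler('xyz',s['eef_rot']).as_matrix().round(3))
def fk(p,q):
    a,h,L1,L2,e,Lt,yo=p;A=q[1];B=A+q[2]
    M=R.from_euler('z',q[0])*R.from_euler('y',B)*R.from_euler('z',q[3])*R.from_euler('y',q[4])
    pl=np.array([a+L1*np.sin(A),yo,h+L1*np.cos(A)])
    return R.from_euler('z',q[0]).apply(pl)+(R.from_euler('z',q[0])*R.from_euler('y',B)).apply([e,0,L2])+M.apply([0,0,Lt])
f=least_squares(lambda p:np.r_[np.concatenate([fk(p,q)-x for q,x in D]),(p-[0,330,300,300,0,250,0])*1e-3],[0,330,300,300,0,250,0])
print(f.x.round(1),np.abs(f.fun).max())
E
python3 fit.py
```

```text
clock 2.8
joints [-0.1447, 0.8897, 0.2354, 0.0214, 1.7928, -1.4687]
eef_pos [808.588, -75.1626, 380.488]
eef_rot [3.0987, 0.2205, 2.897]
[[-0.947  0.233  0.222]
 [ 0.236  0.972 -0.011]
 [-0.219  0.042 -0.975]]
[ -0.5 220.4 424.6 447.9  40.8 270.3  36.7] 0.23621029973300978
```

The model fits to 0.24 mm and the tilt accumulates as I push at the limit. Next I'll use analytic IK to check which tilts and azimuths are feasible at the grasp, pour and place poses.

```bash
cat > ik.py <<'E'
from h import *
P=[-.5,220.4,424.6,447.9,40.8,270.3,36.7]
LO=np.array([-3.03,-.79,.23,-1.04,0,-2.55]);HI=np.array([3.03,2.21,2.52,4.18,3.07,2.55])
E=R.from_euler
def rotfk(q):return E('z',q[0])*E('y',q[1]+q[2])*E('z',q[3])*E('y',q[4])*E('z',q[5])
def ik(tcp,M,off=0.):
    "both wrist branches: list of (q, ok)"
    a,h,L1,L2,e,Lt,yo=P;w=tcp-M.apply([0,0,Lt]);rr=np.hypot(w[0],w[1])
    q1=np.arctan2(w[1],w[0])-np.arcsin(yo/rr);r=np.sqrt(rr**2-yo**2)-a;z=w[2]-h
    Lf=np.hypot(L2,e);be=np.arctan2(e,L2);d=np.hypot(r,z);c=(d*d-L1**2-Lf**2)/(2*L1*Lf)
    if abs(c)>1:return []
    g=np.arccos(c);q3=g-be;q2=np.arctan2(r,z)-np.arctan2(Lf*np.sin(g),L1+Lf*np.cos(g))
    N=((E('z',q1)*E('y',q2+q3)).inv()*M*E('z',-off)).as_matrix();out=[]
    q5=np.arccos(np.clip(N[2,2],-1,1));q4=np.arctan2(N[1,2],N[0,2]);q6=np.arctan2(N[2,1],-N[2,0])
    for k in(0,1):
        q=np.array([q1,q2,q3,q4,q5,q6]);
        if k:q[3]+=np.pi;q[4]*=-1;q[5]+=np.pi
        for i in(3,5):
            while q[i]>HI[i]:q[i]-=2*np.pi
            while q[i]<LO[i]:q[i]+=2*np.pi
        out.append((q,bool(((q>=LO)&(q<=HI)).all())))
    return out
def pose(th,az,yaw=0):
    "tool leaning th from down toward azimuth az, tool y horizontal, then turned yaw about tool z"
    z=np.array([np.sin(th)*np.cos(az),np.sin(th)*np.sin(az),-np.cos(th)]);y=np.array([-np.sin(az),np.cos(az),0])
    return R.from_matrix(np.c_[np.cross(y,z),y,z])*E('z',yaw)
E
python3 - <<'E'
from ik import *
s=manip.read_state();M=R.from_euler('xyz',s['eef_rot'])
print('offset',(rotfk(s['joints']).inv()*M).as_rotvec().round(4), ik(np.array(s['eef_pos']),M)[0])
cup=np.array([664,4,43.])
for th in(45,60,70,80):
  for az in(-.15,.0,.15,.3):
    Z=pose(np.radians(th),az)
    z=Z.apply([0,0,1])
    for n,g in(('grasp',cup),('pre',cup-130*z),('lift',cup+[-100,0,100]),('bowl',np.array([460,-280,190.])),('coast',np.array([486,242,55.]))):
      for q,ok in ik(g+19*z,Z)[:1]:print(th,az,n,q.round(2),ok)
E
```

```text
offset [ 0.     -0.      1.5708] (array([-0.14487342,  0.8891874 ,  0.23635769,  0.0214596 ,  1.79234276,
        0.10198561]), True)
45 -0.15 grasp [-0.01  0.55  1.87  4.2   0.11  2.18] False
45 -0.15 pre [ 0.02  0.2   2.08 -0.98  0.14  1.09] True
45 -0.15 lift [-0.02  0.17  2.1  -0.79  0.13  0.88] True
45 -0.15 bowl [-0.82  0.06  2.08  0.98  0.56 -1.42] True
45 -0.15 coast [0.62 0.4  2.08 4.78 0.52 2.09] False
45 0.0 grasp [-0.07  0.54  1.87  2.48  0.08 -2.53] True
45 0.0 pre [-0.08  0.19  2.09  0.68  0.09 -0.74] True
45 0.0 lift [-0.08  0.16  2.11  0.59  0.11 -0.65] True
45 0.0 bowl [-0.87  0.1   2.04  1.    0.7  -1.57] True
45 0.0 coast [0.57 0.37 2.13 4.58 0.4  2.14] False
45 0.15 grasp [-0.12  0.55  1.87  1.78  0.19 -1.98] True
45 0.15 pre [-0.18  0.2   2.08  1.17  0.25 -1.4 ] True
45 0.15 lift [-0.15  0.17  2.1   1.09  0.24 -1.3 ] True
45 0.15 bowl [-0.91  0.14  1.99  0.98  0.84 -1.68] True
45 0.15 coast [0.51 0.35 2.16 4.26 0.28 2.3 ] False
45 0.3 grasp [-0.17  0.56  1.85  1.55  0.33 -1.89] True
45 0.3 pre [-0.27  0.23  2.04  1.19  0.43 -1.58] True
45 0.3 lift [-0.21  0.18  2
[... 2724 characters left out ...]
.1   0.4   2.31  3.02  0.97  3.19] False
80 0.0 bowl [-1.03  0.31  2.23  1.93  1.12  3.71] False
80 0.0 coast [0.68 0.7  2.21 3.87 1.22 2.99] False
80 0.15 grasp [-0.17  0.79  2.    2.78  1.06  3.27] False
80 0.15 pre [-0.3   0.65  2.31  2.67  1.24  3.22] False
80 0.15 lift [-0.22  0.41  2.3   2.71  1.    3.32] False
80 0.15 bowl [-1.07  0.36  2.15  1.75  1.22 -2.51] True
80 0.15 coast [0.59 0.7  2.26 3.6  1.23 3.06] False
80 0.3 grasp [-0.25  0.8   1.96  2.52  1.08  3.36] False
80 0.3 pre [-0.45  0.66  2.25  2.35  1.23  3.3 ] False
80 0.3 lift [-0.32  0.42  2.27  2.42  1.04  3.44] False
80 0.3 bowl [-1.09  0.41  2.06  1.6   1.32 -2.46] True
80 0.3 coast [0.47 0.69 2.3  3.32 1.24 3.11] False
```

>>> arm_command(targets=[{"hand": 1, "x": 0.01, "y": 0.048, "z": 0, "yaw": 0}, {"hand": 1, "x": 0.01, "y": 0.048, "z": 0, "yaw": 0}, {"hand": 1, "x": 0.01, "y": 0.048, "z": 0, "yaw": 0}, {"hand": 1, "x": 0.01, "y": 0.048, "z": 0, "yaw": 0}, {"hand": 1, "x": 0.01, "y": 0.048, "z": 0, "yaw": 0}, {"hand": 1, "x": 0.0, "y": 0.048, "z": 0, "yaw": 0}, {"hand": 1, "x": -0.041, "y": 0.028, "z": -0.005, "yaw": 0}, {"hand": 1, "x": -0.041, "y": 0.028, "z": -0.005, "yaw": 0}, {"hand": 1, "x": -0.041, "y": 0.028, "z": -0.005, "yaw": 0}, {"hand": 1, "x": -0.041, "y": 0.028, "z": -0.005, "yaw": 0}])

```text
clock: 3.8
eef_pos: [828.8, 236.7, 359.4]
eef_rot: [3.028, 0.343, 2.887]
wrist_force: [0.3, -0.4, 0.0]
finger_gap: 93.9
finger_force: 0.0
```

```bash
cat > st.py <<'E'
from ik import *
s=manip.read_state();M=R.from_euler('xyz',s['eef_rot']);m=M.as_matrix();z=m[:,2]
for k in('clock','joints','eef_pos','finger_gap','finger_force'):print(k,np.round(s[k],3).tolist())
print(m.round(3),'tilt',np.degrees(np.arccos(-z[2])).round(1),'az',np.arctan2(z[1],z[0]).round(3),'yaw to level y',np.arctan2(m[2,1],-m[2,0]).round(3))
E
python3 st.py
```

```text
clock 3.8
joints [0.256, 0.931, 0.236, -0.064, 1.62, -1.095]
eef_pos [828.804, 236.729, 359.402]
finger_gap 93.862
finger_force 0.0
[[-0.912  0.213  0.352]
 [ 0.237  0.971  0.026]
 [-0.336  0.107 -0.936]] tilt 20.6 az 0.073 yaw to level y 0.308
```

>>> arm_command(targets=[{"hand": 1, "x": -0.042, "y": 0.024, "z": -0.01, "yaw": 0}, {"hand": 1, "x": -0.042, "y": 0.024, "z": -0.01, "yaw": 0}, {"hand": 1, "x": -0.042, "y": 0.024, "z": -0.01, "yaw": 0}, {"hand": 1, "x": -0.042, "y": 0.024, "z": -0.01, "yaw": 0}, {"hand": 1, "x": -0.042, "y": 0.024, "z": -0.01, "yaw": 0}, {"hand": 1, "x": -0.042, "y": 0.024, "z": -0.01, "yaw": 0}, {"hand": 1, "x": -0.042, "y": 0.024, "z": -0.01, "yaw": 0}, {"hand": 1, "x": -0.042, "y": 0.024, "z": -0.01, "yaw": 0}, {"hand": 1, "x": -0.042, "y": 0.024, "z": -0.01, "yaw": 0}, {"hand": 1, "x": -0.042, "y": 0.024, "z": -0.01, "yaw": 0}])

```text
clock: 4.8
eef_pos: [851.8, 252.8, 469.1]
eef_rot: [2.86, 0.589, 2.832]
wrist_force: [0.9, 0.1, -0.1]
finger_gap: 93.8
finger_force: 0.0
```

```bash
python3 st.py
```

```text
clock 4.8
joints [0.265, 0.834, 0.236, -0.057, 1.429, -1.093]
eef_pos [851.85, 252.774, 469.137]
finger_gap 93.814
finger_force 0.0
[[-0.792  0.146  0.593]
 [ 0.254  0.962  0.102]
 [-0.555  0.231 -0.799]] tilt 37.0 az 0.17 yaw to level y 0.394
```

>>> arm_command(targets=[{"hand": 1, "x": -0.042, "y": 0.024, "z": -0.01, "yaw": -0.04}, {"hand": 1, "x": -0.042, "y": 0.024, "z": -0.01, "yaw": -0.04}, {"hand": 1, "x": -0.043, "y": 0.022, "z": -0.01, "yaw": -0.04}, {"hand": 1, "x": -0.043, "y": 0.02, "z": -0.01, "yaw": -0.04}, {"hand": 1, "x": -0.044, "y": 0.018, "z": -0.01, "yaw": -0.04}, {"hand": 1, "x": -0.045, "y": 0.016, "z": -0.01, "yaw": -0.04}, {"hand": 1, "x": -0.045, "y": 0.014, "z": -0.01, "yaw": -0.04}, {"hand": 1, "x": -0.045, "y": 0.012, "z": -0.01, "yaw": -0.04}, {"hand": 1, "x": -0.045, "y": 0.012, "z": -0.01, "yaw": -0.04}, {"hand": 1, "x": -0.045, "y": 0.012, "z": -0.01, "yaw": -0.04}])

```text
clock: 5.8
eef_pos: [811.5, 270.2, 631.9]
eef_rot: [3.11, 0.915, -2.967]
wrist_force: [-0.2, -0.7, -0.4]
finger_gap: 94.2
finger_force: 0.0
```

```bash
python3 st.py
```

```text
clock 5.8
joints [0.3, 0.671, 0.235, -0.071, 1.322, -1.477]
eef_pos [811.547, 270.157, 631.917]
finger_gap 94.153
finger_force 0.0
[[-0.601 -0.198  0.775]
 [-0.106  0.98   0.168]
 [-0.792  0.019 -0.61 ]] tilt 52.4 az 0.214 yaw to level y 0.024
```

>>> arm_command(targets=[{"hand": 1, "x": -0.045, "y": 0.012, "z": 0.0, "yaw": 0}, {"hand": 1, "x": -0.045, "y": 0.012, "z": 0.0, "yaw": 0}, {"hand": 1, "x": -0.045, "y": 0.012, "z": 0.0, "yaw": 0}, {"hand": 1, "x": -0.045, "y": 0.012, "z": 0.0, "yaw": 0}, {"hand": 1, "x": -0.045, "y": 0.012, "z": 0.0, "yaw": 0}, {"hand": 1, "x": -0.045, "y": 0.012, "z": 0.0, "yaw": 0}, {"hand": 1, "x": -0.045, "y": 0.012, "z": 0.0, "yaw": 0}, {"hand": 1, "x": -0.045, "y": 0.012, "z": 0.0, "yaw": 0}, {"hand": 1, "x": -0.045, "y": 0.012, "z": 0.0, "yaw": 0}])

```text
clock: 6.7
eef_pos: [772.2, 314.0, 739.3]
eef_rot: [3.045, 1.145, -2.998]
wrist_force: [0.3, 0.0, -0.2]
finger_gap: 94.0
finger_force: 0.0
```

```bash
python3 st.py
```

```text
clock 6.7
joints [0.381, 0.584, 0.236, -0.131, 1.181, -1.423]
eef_pos [772.217, 314.047, 739.278]
finger_gap 93.99
finger_force 0.0
[[-0.409 -0.229  0.884]
 [-0.059  0.973  0.225]
 [-0.911  0.04  -0.411]] tilt 65.7 az 0.249 yaw to level y 0.044
```

>>> arm_command(targets=[{"hand": 1, "x": 0, "y": 0, "z": -0.012, "yaw": 0.149}, {"hand": 1, "x": 0, "y": 0, "z": -0.012, "yaw": 0.149}, {"hand": 1, "x": 0, "y": 0, "z": -0.012, "yaw": 0.149}, {"hand": 1, "x": 0, "y": 0, "z": -0.012, "yaw": 0.149}, {"hand": 1, "x": 0, "y": 0, "z": -0.012, "yaw": 0.149}, {"hand": 1, "x": 0, "y": 0, "z": -0.012, "yaw": 0.149}, {"hand": 1, "x": 0, "y": 0, "z": -0.012, "yaw": 0.149}, {"hand": 1, "x": 0, "y": 0, "z": -0.012, "yaw": 0.149}, {"hand": 1, "x": 0, "y": 0, "z": -0.012, "yaw": 0.149}, {"hand": 1, "x": 0, "y": 0, "z": -0.012, "yaw": 0.149}])

```text
clock: 7.7
eef_pos: [665.9, 286.7, 788.7]
eef_rot: [1.995, 0.028, 1.832]
wrist_force: [0.8, -0.5, 0.2]
finger_gap: 94.1
finger_force: 0.0
```

>>> arm_command(targets=[{"hand": 1, "x": 0, "y": 0, "z": -0.012, "yaw": 0.149}, {"hand": 1, "x": 0, "y": 0, "z": -0.012, "yaw": 0.149}, {"hand": 1, "x": 0, "y": 0, "z": -0.012, "yaw": 0.149}, {"hand": 1, "x": 0, "y": 0, "z": -0.012, "yaw": 0.149}, {"hand": 1, "x": 0, "y": 0, "z": -0.012, "yaw": 0.149}, {"hand": 1, "x": 0, "y": 0, "z": -0.012, "yaw": 0.149}, {"hand": 1, "x": 0, "y": 0, "z": -0.012, "yaw": 0.149}, {"hand": 1, "x": 0, "y": 0, "z": -0.012, "yaw": 0.149}, {"hand": 1, "x": 0, "y": 0, "z": -0.012, "yaw": 0.149}, {"hand": 1, "x": 0, "y": 0, "z": -0.012, "yaw": 0.149}])

```text
clock: 8.7
eef_pos: [559.9, 259.7, 838.2]
eef_rot: [2.899, -1.133, 0.515]
wrist_force: [0.3, -1.2, -0.7]
finger_gap: 93.9
finger_force: 0.0
```

```bash
python3 st.py; cat >> ik.py <<'E'
def go(a,b,M,v=45.):
    "print constant-orientation rows from a to b, and joints on the way"
    a,b=np.array(a,float),np.array(b,float);d=M.inv().apply(b-a);n=int(np.ceil(np.linalg.norm(d)/v));print(f'{n} rows x,y,z =',(d/n/1000).round(4))
    for t in np.linspace(0,1,5):print('  ',(a+t*(b-a)).round(),[(q.round(2).tolist()) for q,ok in ik(a+t*(b-a),M,np.pi/2) if ok])
E
python3 - <<'E'
from ik import *
s=manip.read_state();M=R.from_euler('xyz',s['eef_rot']);z=M.apply([0,0,1]);cup=np.array([664,4,43.])
B=[480,40,420];C=cup+19*z-140*z
go(s['eef_pos'],B,M);go(B,C,M);go(C,cup+19*z,M)
E
```

```text
clock 8.7
joints [0.458, 0.112, 0.616, -0.199, 1.28, 1.604]
eef_pos [559.889, 259.702, 838.218]
finger_gap 93.917
finger_force 0.0
[[ 0.369  0.289  0.883]
 [ 0.209 -0.952  0.224]
 [ 0.906  0.102 -0.411]] tilt 65.7 az 0.249 yaw to level y 3.03
11 rows x,y,z = [-0.0413  0.013   0.0047]
   [560. 260. 838.] [[0.46, 0.11, 0.62, -0.2, 1.28, 1.6]]
   [540. 205. 734.] [[0.34, -0.16, 1.17, -0.1, 0.99, 1.55]]
   [520. 150. 629.] [[0.18, -0.34, 1.55, 0.09, 0.79, 1.37]]
   [500.  95. 525.] [[-0.01, -0.46, 1.86, 0.4, 0.64, 1.03]]
   [480.  40. 420.] [[-0.24, -0.51, 2.12, 0.85, 0.6, 0.49]]
8 rows x,y,z = [-0.0351  0.0061  0.0236]
   [480.  40. 420.] [[-0.24, -0.51, 2.12, 0.85, 0.6, 0.49]]
   [499.  24. 338.] [[-0.28, -0.38, 2.24, 1.21, 0.51, 0.06]]
   [519.   8. 256.] [[-0.31, -0.18, 2.31, 1.69, 0.51, -0.5]]
   [538.  -7. 175.] [[-0.34, 0.08, 2.32, 2.07, 0.62, -0.98]]
   [557. -23.  93.] [[-0.37, 0.36, 2.28, 2.29, 0.77, -1.28]]
4 rows x,y,z = [ 0.    -0.     0.035]
   [557. -23.  93.] [[-0.37, 0.36, 2.28, 2.29, 0.77, -1.28]]
   [588. -15.  78.] [[-0.32, 0.44, 2.21, 2.35, 0.76, -1.31]]
   [619.  -7.  64.] [[-0.27, 0.52, 2.13, 2.41, 0.74, -1.33]]
   [650.   0.  50.] [[-0.23, 0.59, 2.05, 2.45, 0.73, -1.34]]
   [681.   8.  35.] [[-0.2, 0.66, 1.97, 2.48, 0.7, -1.35]]
```

>>> arm_command(targets=[{"hand": 1, "x": -0.0413, "y": 0.013, "z": 0.0047, "yaw": 0}, {"hand": 1, "x": -0.0413, "y": 0.013, "z": 0.0047, "yaw": 0}, {"hand": 1, "x": -0.0413, "y": 0.013, "z": 0.0047, "yaw": 0}, {"hand": 1, "x": -0.0413, "y": 0.013, "z": 0.0047, "yaw": 0}, {"hand": 1, "x": -0.0413, "y": 0.013, "z": 0.0047, "yaw": 0}, {"hand": 1, "x": -0.0413, "y": 0.013, "z": 0.0047, "yaw": 0}, {"hand": 1, "x": -0.0413, "y": 0.013, "z": 0.0047, "yaw": 0}, {"hand": 1, "x": -0.0413, "y": 0.013, "z": 0.0047, "yaw": 0}, {"hand": 1, "x": -0.0413, "y": 0.013, "z": 0.0047, "yaw": 0}, {"hand": 1, "x": -0.0413, "y": 0.013, "z": 0.0047, "yaw": 0}])

```text
clock: 9.7
eef_pos: [490.6, 64.0, 471.6]
eef_rot: [2.881, -1.132, 0.534]
wrist_force: [0.2, 0.0, 0.3]
finger_gap: 94.0
finger_force: 0.0
```

```bash
python3 st.py; python3 - <<'E'
from ik import *
s=manip.read_state();M=R.from_euler('xyz',s['eef_rot']);z=M.apply([0,0,1]);cup=np.array([664,4,43.])
go(s['eef_pos'],cup-131*z+[0,0,30],M,40)
E
```

```text
clock 9.7
joints [-0.132, -0.492, 1.999, 0.63, 0.611, 0.75]
eef_pos [490.648, 63.954, 471.551]
finger_gap 94.025
finger_force 0.0
[[ 0.366  0.291  0.884]
 [ 0.216 -0.95   0.223]
 [ 0.905  0.109 -0.411]] tilt 65.8 az 0.248 yaw to level y 3.021
10 rows x,y,z = [-0.031   0.0064  0.0172]
   [491.  64. 472.] [[-0.13, -0.49, 2.0, 0.63, 0.61, 0.75]]
   [505.  42. 385.] [[-0.21, -0.41, 2.15, 0.97, 0.51, 0.34]]
   [519.  19. 299.] [[-0.28, -0.26, 2.26, 1.46, 0.48, -0.22]]
   [534.  -3. 213.] [[-0.33, -0.04, 2.31, 1.92, 0.56, -0.78]]
   [548. -25. 127.] [[-0.38, 0.25, 2.3, 2.19, 0.72, -1.17]]
```

>>> arm_command(targets=[{"hand": 1, "x": -0.031, "y": 0.0064, "z": 0.0172, "yaw": 0}, {"hand": 1, "x": -0.031, "y": 0.0064, "z": 0.0172, "yaw": 0}, {"hand": 1, "x": -0.031, "y": 0.0064, "z": 0.0172, "yaw": 0}, {"hand": 1, "x": -0.031, "y": 0.0064, "z": 0.0172, "yaw": 0}, {"hand": 1, "x": -0.031, "y": 0.0064, "z": 0.0172, "yaw": 0}, {"hand": 1, "x": -0.031, "y": 0.0064, "z": 0.0172, "yaw": 0}, {"hand": 1, "x": -0.031, "y": 0.0064, "z": 0.0172, "yaw": 0}, {"hand": 1, "x": -0.031, "y": 0.0064, "z": 0.0172, "yaw": 0}, {"hand": 1, "x": -0.031, "y": 0.0064, "z": 0.0172, "yaw": 0}, {"hand": 1, "x": -0.031, "y": 0.0064, "z": 0.0172, "yaw": 0.12}])

```text
clock: 10.7
eef_pos: [547.4, -22.8, 133.9]
eef_rot: [3.141, -1.146, 0.25]
wrist_force: [0.7, -0.5, 1.1]
finger_gap: 94.0
finger_force: 0.0
```

```bash
python3 st.py; python3 - <<'E'
from ik import *
import cv2
c=get_calibration('wrist');im=np.ascontiguousarray(camera('wrist')[:,:,::-1]);cv2.imwrite('pics/wr_raw.png',im)
for zz in(0,85):
  t=np.linspace(0,6.283,60);pts=[pix(c,[664+31*np.cos(a),4+31*np.sin(a),zz]) for a in t]
  cv2.polylines(im,[np.int32(pts)],True,(0,0,255),1)
cv2.imwrite('pics/wr1.png',im);print(c['cam_to_world'].round(2))
E
```

```text
clock 10.7
joints [-0.38, 0.222, 2.306, 2.169, 0.706, -1.022]
eef_pos [547.366, -22.8, 133.888]
finger_gap 94.018
finger_force 0.0
[[ 0.399  0.247  0.883]
 [ 0.102 -0.969  0.225]
 [ 0.911  0.    -0.412]] tilt 65.7 az 0.249 yaw to level y 3.142
[[ 2.5000e-01  6.1000e-01 -7.6000e-01  4.1775e+02]
 [-9.7000e-01  1.5000e-01 -1.9000e-01 -5.5680e+01]
 [-0.0000e+00  7.8000e-01  6.2000e-01  2.7229e+02]
 [ 0.0000e+00  0.0000e+00  0.0000e+00  1.0000e+00]]
```

View pics/wr1.png

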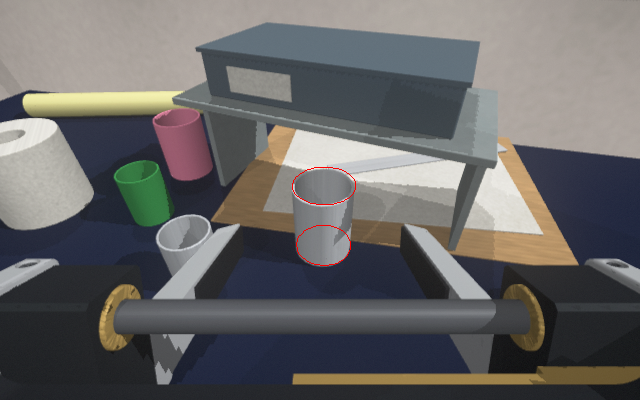

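The wrist view shows the projected cup outline (rim 324,186; base 324,245) lying right on the real cup. The small cup (185,240) is outside the left finger.

>>> arm_command(targets=[{"hand": 1, "x": -0.0165, "y": 0.0014, "z": 0, "yaw": 0}, {"hand": 1, "x": -0.017, "y": 0.0014, "z": 0, "yaw": 0}, {"hand": 1, "x": 0, "y": 0, "z": 0.03, "yaw": 0}, {"hand": 1, "x": 0, "y": 0, "z": 0.03, "yaw": 0}, {"hand": 1, "x": 0, "y": 0, "z": 0.03, "yaw": 0}, {"hand": 1, "x": 0, "y": 0, "z": 0.03, "yaw": 0}, {"hand": 1, "x": 0, "y": 0, "z": 0.025, "yaw": 0}, {"hand": 1, "x": 0, "y": 0, "z": 0.02, "yaw": 0}, {"hand": 1, "x": 0, "y": 0, "z": 0, "yaw": 0}])

```text
clock: 11.65
eef_pos: [681.4, 10.1, 37.1]
eef_rot: [3.141, -1.146, 0.253]
wrist_force: [0.8, -0.5, 0.8]
finger_gap: 93.8
finger_force: 0.0
```

```bash
python3 st.py; python3 - <<'E'
from ik import *
s=manip.read_state();M=R.from_euler('xyz',s['eef_rot']);print('grasp err tool',M.inv().apply(np.array([664,4,43])-(s['eef_pos']-19*M.apply([0,0,1]))))
E
```

```text
clock 11.65
joints [-0.198, 0.655, 1.97, 2.479, 0.702, -1.231]
eef_pos [681.374, 10.137, 37.051]
finger_gap 93.793
finger_force 0.0
[[ 0.399  0.25   0.882]
 [ 0.103 -0.968  0.228]
 [ 0.911  0.    -0.412]] tilt 65.7 az 0.253 yaw to level y 3.141
grasp err tool [-2.13873237  1.59509055 -0.17729514]
```

Aligned to 2 mm. I'll correct and close firmly.

>>> arm_command(targets=[{"hand": 1, "x": -0.002, "y": 0.0016, "z": 0, "yaw": 0}, {"hand": -1, "x": 0, "y": 0, "z": 0, "yaw": 0}, {"hand": -1, "x": 0, "y": 0, "z": 0, "yaw": 0}, {"hand": -1, "x": 0, "y": 0, "z": 0, "yaw": 0}, {"hand": -1, "x": 0, "y": 0, "z": 0, "yaw": 0}, {"hand": -1, "x": 0, "y": 0, "z": 0, "yaw": 0}], newtons=46)

```text
clock: 12.25
eef_pos: [679.5, 7.4, 34.4]
eef_rot: [-3.138, -1.146, 0.248]
wrist_force: [-4.9, 0.6, 4.6]
finger_gap: 60.3
finger_force: 46.0
```

```bash
python3 st.py; python3 - <<'E'
from ik import *
s=manip.read_state();M=R.from_euler('xyz',s['eef_rot']);p=s['eef_pos']
go(p,p+[-60,-10,25],M,20)
E
```

```text
clock 12.25
joints [-0.204, 0.659, 1.973, 2.478, 0.709, -1.233]
eef_pos [679.489, 7.357, 34.363]
finger_gap 60.276
finger_force 46.001
[[ 0.4    0.248  0.882]
 [ 0.101 -0.969  0.227]
 [ 0.911 -0.001 -0.413]] tilt 65.6 az 0.251 yaw to level y -3.14
4 rows x,y,z = [-0.0006 -0.0013 -0.0164]
   [679.   7.  34.] [[-0.2, 0.66, 1.97, 2.48, 0.71, -1.23]]
   [664.   5.  41.] [[-0.22, 0.63, 2.01, 2.47, 0.72, -1.23]]
   [649.   2.  47.] [[-0.23, 0.59, 2.05, 2.46, 0.73, -1.23]]
   [634.  -0.  53.] [[-0.25, 0.56, 2.09, 2.44, 0.74, -1.23]]
   [619.  -3.  59.] [[-0.26, 0.53, 2.13, 2.43, 0.75, -1.23]]
```

Gripped at 46 N. I'll slide out along the tool axis and lift.

>>> arm_command(targets=[{"hand": -1, "x": 0.003, "y": 0, "z": 0, "yaw": 0}, {"hand": -1, "x": 0.002, "y": 0, "z": -0.006, "yaw": 0}, {"hand": -1, "x": 0, "y": 0, "z": -0.012, "yaw": 0}, {"hand": -1, "x": 0, "y": 0, "z": -0.018, "yaw": 0}, {"hand": -1, "x": 0, "y": 0, "z": -0.02, "yaw": 0}, {"hand": -1, "x": 0, "y": 0, "z": -0.02, "yaw": 0}, {"hand": -1, "x": 0.005, "y": 0, "z": -0.02, "yaw": 0}, {"hand": -1, "x": 0.01, "y": 0, "z": -0.02, "yaw": 0}, {"hand": -1, "x": 0.015, "y": 0, "z": -0.015, "yaw": 0}, {"hand": -1, "x": 0.01, "y": 0, "z": -0.01, "yaw": 0}])

```text
clock: 13.25
eef_pos: [571.8, -20.4, 134.2]
eef_rot: [-3.139, -1.145, 0.247]
wrist_force: [0.1, 0.2, -4.1]
finger_gap: 60.2
finger_force: 46.0
```

```bash
python3 st.py; python3 - <<'E'
from ik import *
import cv2
cv2.imwrite('pics/wr2.png',camera('wrist')[:,:,::-1])
s=manip.read_state();M=R.from_euler('xyz',s['eef_rot']);p=s['eef_pos'];z=M.apply([0,0,1])
print(s['wrist_force'])
T=np.array([493,-222,132])+19*z
go(p,T+[0,0,20],M,24)
for f in(0,.5,1,1.5,2,2.3,2.6):
    for q,ok in ik(T,M*E('z',f),np.pi/2):
        if ok:print(f,q.round(2))
E
```

```text
clock 13.25
joints [-0.347, 0.26, 2.248, 2.188, 0.678, -1.011]
eef_pos [571.816, -20.403, 134.249]
finger_gap 60.249
finger_force 45.999
[[ 0.401  0.247  0.882]
 [ 0.101 -0.969  0.225]
 [ 0.911 -0.001 -0.413]] tilt 65.6 az 0.25 yaw to level y -3.14
[ 2.47674598 -0.78084034 -1.33154863]
9 rows x,y,z = [-0.0041  0.0195 -0.0114]
   [572. -21. 136.] [[-0.35, 0.26, 2.25, 2.18, 0.68, -1.01]]
   [557. -70. 138.] [[-0.5, 0.25, 2.25, 2.0, 0.75, -0.93]]
   [ 541. -119.  140.] [[-0.64, 0.26, 2.22, 1.85, 0.83, -0.87]]
   [ 525. -168.  142.] [[-0.77, 0.28, 2.19, 1.71, 0.91, -0.82]]
   [ 510. -218.  144.] [[-0.89, 0.31, 2.13, 1.6, 0.98, -0.79]]
0 [-0.89  0.36  2.13  1.64  0.98 -0.85]
0.5 [-0.89  0.36  2.13  1.64  0.98 -0.35]
1 [-0.89  0.36  2.13  1.64  0.98  0.15]
1.5 [-0.89  0.36  2.13  1.64  0.98  0.65]
2 [-0.89  0.36  2.13  1.64  0.98  1.15]
2.3 [-0.89  0.36  2.13  1.64  0.98  1.45]
2.6 [-0.89  0.36  2.13  1.64  0.98  1.75]
```

View pics/wr2.png

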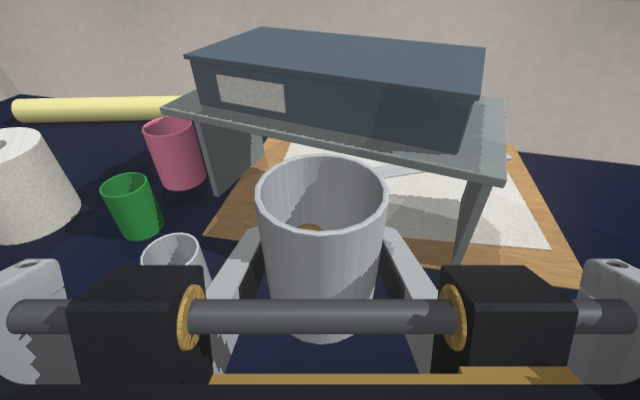

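The wrist view shows the cup upright in the fingers (rim 322,195), with a brass ball visible inside. Moving to the bowl.

>>> arm_command(targets=[{"hand": -1, "x": -0.002, "y": 0.01, "z": -0.0057, "yaw": 0}, {"hand": -1, "x": -0.0041, "y": 0.0195, "z": -0.0114, "yaw": 0}, {"hand": -1, "x": -0.0041, "y": 0.0195, "z": -0.0114, "yaw": 0}, {"hand": -1, "x": -0.0041, "y": 0.0195, "z": -0.0114, "yaw": 0}, {"hand": -1, "x": -0.0041, "y": 0.0195, "z": -0.0114, "yaw": 0}, {"hand": -1, "x": -0.0041, "y": 0.0195, "z": -0.0114, "yaw": 0}, {"hand": -1, "x": -0.0041, "y": 0.0195, "z": -0.0114, "yaw": 0}, {"hand": -1, "x": -0.0041, "y": 0.0195, "z": -0.0114, "yaw": 0}, {"hand": -1, "x": -0.0041, "y": 0.0195, "z": -0.0114, "yaw": 0}, {"hand": -1, "x": -0.002, "y": 0.01, "z": -0.0057, "yaw": 0}])

```text
clock: 14.3
eef_pos: [510.7, -218.8, 141.6]
eef_rot: [-3.138, -1.145, 0.245]
wrist_force: [1.3, -0.9, -3.9]
finger_gap: 60.3
finger_force: 46.0
```

```bash
python3 st.py; python3 - <<'E'
from ik import *
import cv2
c=get_calibration('wrist');im=np.ascontiguousarray(camera('wrist')[:,:,::-1]);t=get_calibration('top');im2=np.ascontiguousarray(camera('top')[:,:,::-1])
for C,I in((c,im),(t,im2)):
  for r,zz in((64,60),(46,0)):
    cv2.polylines(I,[np.int32([pix(C,[477+r*np.cos(a),-280+r*np.sin(a),zz]) for a in np.linspace(0,6.28,60)])],True,(0,0,255),1)
cv2.imwrite('pics/bw.png',np.hstack([cv2.resize(im,(400,250)),cv2.resize(im2[180:320,330:520],(400,295))[:250]]))
E
```

```text
clock 14.3
joints [-0.894, 0.321, 2.127, 1.602, 0.978, -0.791]
eef_pos [510.709, -218.8, 141.633]
finger_gap 60.349
finger_force 45.999
[[ 0.401  0.247  0.882]
 [ 0.1   -0.969  0.225]
 [ 0.911 -0.002 -0.413]] tilt 65.6 az 0.25 yaw to level y -3.14
```

View pics/bw.png

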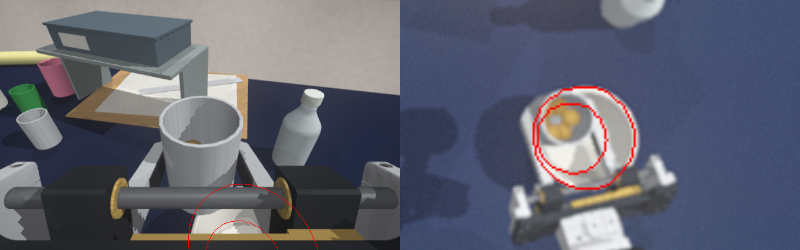

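The top view shows the bowl matching the prediction to a few mm (crop 588,137), with the balls in the cup beside it. Lowering and starting the turn.

>>> arm_command(targets=[{"hand": -1, "x": -0.007, "y": 0.001, "z": 0.003, "yaw": 0}, {"hand": -1, "x": -0.007, "y": 0.001, "z": 0.003, "yaw": 0}, {"hand": -1, "x": 0, "y": 0, "z": 0, "yaw": 0.08}, {"hand": -1, "x": 0, "y": 0, "z": 0, "yaw": 0.12}, {"hand": -1, "x": 0, "y": 0, "z": 0, "yaw": 0.14}, {"hand": -1, "x": 0, "y": 0, "z": 0, "yaw": 0.14}, {"hand": -1, "x": 0, "y": 0, "z": 0, "yaw": 0.14}, {"hand": -1, "x": 0, "y": 0, "z": 0, "yaw": 0.14}, {"hand": -1, "x": 0, "y": 0, "z": 0, "yaw": 0.14}, {"hand": -1, "x": 0, "y": 0, "z": 0, "yaw": 0.12}])

```text
clock: 15.4
eef_pos: [511.8, -218.5, 125.8]
eef_rot: [-2.058, -0.489, -1.074]
wrist_force: [0.0, 0.3, -3.9]
finger_gap: 60.0
finger_force: 46.0
```

>>> arm_command(targets=[{"hand": -1, "x": 0, "y": 0, "z": 0, "yaw": 0.08}, {"hand": -1, "x": 0, "y": 0, "z": 0, "yaw": 0.07}, {"hand": -1, "x": 0, "y": 0, "z": 0, "yaw": 0.06}, {"hand": -1, "x": 0, "y": 0, "z": 0, "yaw": 0.06}, {"hand": -1, "x": 0, "y": 0, "z": 0, "yaw": 0.06}, {"hand": -1, "x": 0, "y": 0, "z": 0, "yaw": 0.06}, {"hand": -1, "x": 0, "y": 0, "z": 0, "yaw": 0.06}, {"hand": -1, "x": 0, "y": 0, "z": 0, "yaw": 0.06}, {"hand": -1, "x": 0, "y": 0, "z": 0, "yaw": 0.06}, {"hand": -1, "x": 0, "y": 0, "z": 0, "yaw": 0.06}])

```text
clock: 16.4
eef_pos: [511.8, -218.5, 125.7]
eef_rot: [-1.998, 0.077, -1.353]
wrist_force: [-0.6, 1.0, -5.0]
finger_gap: 60.3
finger_force: 46.0
```

```bash
cat > v.py <<'E'
from ik import *
import cv2,sys
s=manip.read_state();M=R.from_euler('xyz',s['eef_rot']);z=M.apply([0,0,1]);phi=s['joints'][5]+.85
c2=np.dot(z,[0,0,1])**2;print('t',s['clock'],'q',np.round(s['joints'],2),'phi~',phi,'cup tilt',np.degrees(np.arccos(c2+(1-c2)*np.cos(phi))),'F',np.round(s['wrist_force'],2),s['eef_pos'].round(1),s['finger_force'])
a=cv2.resize(np.ascontiguousarray(camera('top')[190:310,340:500,::-1]),(400,300));b=cv2.resize(np.ascontiguousarray(camera('scene')[90:210,170:330,::-1]),(400,300))
cv2.imwrite(f'pics/{sys.argv[1]}.png',np.hstack([a,b]))
E
python3 v.py pour1
```

```text
t 16.4 q [-0.89  0.36  2.13  1.63  0.98  0.81] phi~ 1.6632374416173081 cup tilt 84.57956303167913 F [-0.63  0.98 -5.02] [ 511.8 -218.5  125.7] 45.99803226068616
```

View pics/pour1.png

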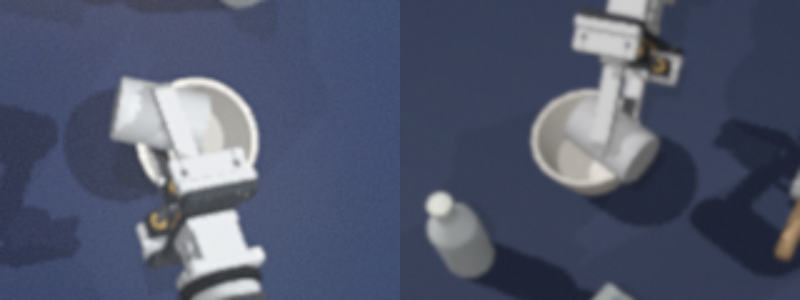

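The views show the cup nearly horizontal, its mouth over the bowl (top crop 208,120), with no balls out yet. I'll continue slowly.

>>> arm_command(targets=[{"hand": -1, "x": 0, "y": 0, "z": 0, "yaw": 0.05}, {"hand": -1, "x": 0, "y": 0, "z": 0, "yaw": 0.05}, {"hand": -1, "x": 0, "y": 0, "z": 0, "yaw": 0.05}, {"hand": -1, "x": 0, "y": 0, "z": 0, "yaw": 0.05}, {"hand": -1, "x": 0, "y": 0, "z": 0, "yaw": 0.05}, {"hand": -1, "x": 0, "y": 0, "z": 0, "yaw": 0.05}, {"hand": -1, "x": 0, "y": 0, "z": 0, "yaw": 0.05}, {"hand": -1, "x": 0, "y": 0, "z": 0, "yaw": 0.05}, {"hand": -1, "x": 0, "y": 0, "z": 0, "yaw": 0.05}, {"hand": -1, "x": 0, "y": 0, "z": 0, "yaw": 0.05}])

```text
clock: 17.5
eef_pos: [511.9, -218.9, 126.4]
eef_rot: [-2.068, 0.524, -1.584]
wrist_force: [0.5, 0.3, -3.6]
finger_gap: 59.9
finger_force: 46.0
```

>>> arm_command(targets=[{"hand": -1, "x": 0, "y": 0, "z": 0, "yaw": 0.05}, {"hand": -1, "x": 0, "y": 0, "z": 0, "yaw": 0.05}, {"hand": -1, "x": 0, "y": 0, "z": 0, "yaw": 0.05}, {"hand": -1, "x": 0, "y": 0, "z": 0, "yaw": 0.05}, {"hand": -1, "x": 0, "y": 0, "z": 0, "yaw": 0.05}, {"hand": -1, "x": 0, "y": 0, "z": 0, "yaw": 0.05}, {"hand": -1, "x": 0, "y": 0, "z": 0, "yaw": 0.05}, {"hand": -1, "x": 0, "y": 0, "z": 0, "yaw": 0}, {"hand": -1, "x": 0, "y": 0, "z": 0, "yaw": 0}, {"hand": -1, "x": 0, "y": 0, "z": 0, "yaw": 0}])

```text
clock: 18.5
eef_pos: [511.8, -219.4, 126.6]
eef_rot: [-2.219, 0.818, -1.824]
wrist_force: [-0.4, 0.1, -2.1]
finger_gap: 60.1
finger_force: 46.0
```

```bash
python3 v.py pour2
```

```text
t 18.5 q [-0.89  0.36  2.13  1.63  0.98  1.66] phi~ 2.510420136565483 cup tilt 119.94719845390718 F [-0.42  0.06 -2.05] [ 511.8 -219.4  126.6] 45.9992665797472
```

View pics/pour2.png

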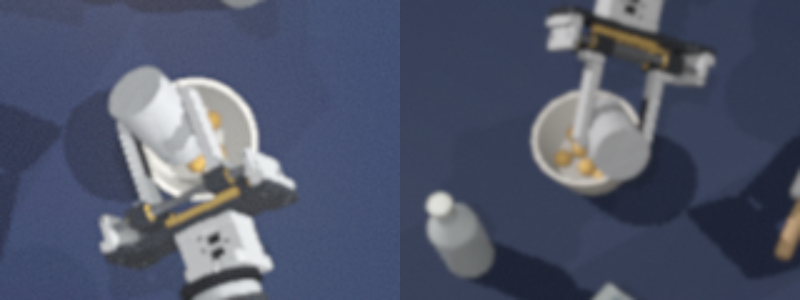

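The balls are in the bowl: 4–5 are visible around the scene crop (580,155). The force suggests the cup is almost or fully empty. I'll rock it a little further and recheck.

>>> arm_command(targets=[{"hand": -1, "x": 0, "y": 0, "z": 0, "yaw": 0.1}, {"hand": -1, "x": 0, "y": 0, "z": 0, "yaw": 0.1}, {"hand": -1, "x": 0, "y": 0, "z": 0, "yaw": -0.12}, {"hand": -1, "x": 0, "y": 0, "z": 0, "yaw": 0.12}, {"hand": -1, "x": 0, "y": 0, "z": 0, "yaw": -0.12}, {"hand": -1, "x": 0, "y": 0, "z": 0, "yaw": 0.12}, {"hand": -1, "x": 0, "y": 0, "z": 0, "yaw": 0}, {"hand": -1, "x": 0, "y": 0, "z": 0, "yaw": 0}, {"hand": -1, "x": 0, "y": 0, "z": 0, "yaw": 0}])

```text
clock: 19.5
eef_pos: [511.7, -219.6, 126.6]
eef_rot: [-2.386, 0.967, -2.038]
wrist_force: [0.5, -0.3, -1.0]
finger_gap: 60.1
finger_force: 46.0
```

```bash
python3 - <<'E'
from ik import *
import cv2
f=[]
for i in range(12):
    im=camera('top');f.append(np.array(manip.read_state()['wrist_force']))
f=np.array(f);print(f.mean(0),f.std(0))
a=cv2.resize(np.ascontiguousarray(im[190:310,340:500,::-1]),(400,300));b=cv2.resize(np.ascontiguousarray(camera('scene')[110:190,200:280,::-1]),(400,400))[50:350]
cv2.imwrite('pics/pour3.png',np.hstack([a,b]))
s=manip.read_state();print(s['clock'],s['joints'].round(3),s['eef_pos'])
E
```

```text
[ 0.0982497  -0.01031738 -1.48042934] [0.41999229 0.58899372 0.49014917]
20.15 [-0.893  0.36   2.126  1.628  0.98   1.862] [ 511.67608331 -219.5319936   126.61150478]
```

View pics/pour3.png

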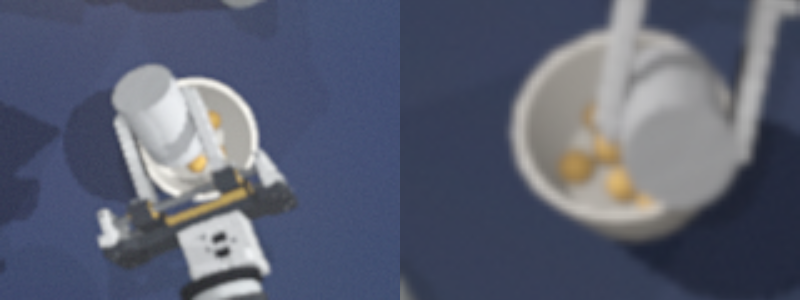

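The mean force of −1.48 N matches the empty cup (0.16 kg), and the balls are seen in the bowl (scene crop 575,165; 605,150; 620,185; 645,200; 590,115). Now lift, turn upright and travel to the coaster.

```bash
python3 - <<'E'
from ik import *
s=manip.read_state();M=R.from_euler('xyz',s['eef_rot']);p=s['eef_pos'];print('up30',M.inv().apply([0,0,30]))
U=M*E('z',-2.7);z=U.apply([0,0,1]);print('y.z after',U.as_matrix()[2].round(4))
A=p+[0,0,50];T=np.array([486,242,42.2+10+20])+19*z
go(A,T+[0,0,70],U,45);go(T+[0,0,70],T,U,20)
E
```

```text
up30 [-24.71905822 -11.63602501 -12.39238001]
y.z after [ 0.9107 -0.0015 -0.4131]
11 rows x,y,z = [ 0.0005 -0.0412  0.0105]
   [ 512. -220.  177.] [[-0.89, 0.24, 2.11, 1.54, 0.98, -0.68]]
   [ 509. -103.  166.] [[-0.66, 0.12, 2.3, 1.77, 0.83, -0.78]]
   [507.  13. 155.] [[-0.31, 0.06, 2.41, 2.2, 0.64, -0.99]]
   [505. 130. 145.] [[0.12, 0.1, 2.41, 2.9, 0.53, -1.41]]
   [503. 246. 134.] [[0.5, 0.22, 2.3, 3.57, 0.56, -1.84]]
4 rows x,y,z = [-0.0159  0.      0.0072]
   [503. 246. 134.] [[0.5, 0.22, 2.3, 3.57, 0.56, -1.84]]
   [503. 246. 117.] [[0.5, 0.28, 2.3, 3.54, 0.61, -1.8]]
   [503. 246.  99.] [[0.5, 0.33, 2.3, 3.51, 0.66, -1.76]]
   [503. 246.  82.] [[0.5, 0.39, 2.3, 3.49, 0.71, -1.74]]
   [503. 246.  64.] [[0.5, 0.44, 2.29, 3.47, 0.76, -1.71]]
```

>>> arm_command(targets=[{"hand": -1, "x": -0.0206, "y": -0.0097, "z": -0.0103, "yaw": 0}, {"hand": -1, "x": -0.0206, "y": -0.0097, "z": -0.0103, "yaw": 0}, {"hand": -1, "x": 0, "y": 0, "z": 0, "yaw": -0.135}, {"hand": -1, "x": 0, "y": 0, "z": 0, "yaw": -0.135}, {"hand": -1, "x": 0, "y": 0, "z": 0, "yaw": -0.135}, {"hand": -1, "x": 0, "y": 0, "z": 0, "yaw": -0.135}, {"hand": -1, "x": 0, "y": 0, "z": 0, "yaw": -0.135}, {"hand": -1, "x": 0, "y": 0, "z": 0, "yaw": -0.135}, {"hand": -1, "x": 0, "y": 0, "z": 0, "yaw": -0.135}, {"hand": -1, "x": 0, "y": 0, "z": 0, "yaw": -0.135}])

```text
clock: 21.15
eef_pos: [511.7, -219.4, 176.6]
eef_rot: [-1.997, 0.041, -1.338]
wrist_force: [0.1, -0.9, -1.1]
finger_gap: 60.2
finger_force: 46.0
```

>>> arm_command(targets=[{"hand": -1, "x": 0, "y": 0, "z": 0, "yaw": -0.135}, {"hand": -1, "x": 0, "y": 0, "z": 0, "yaw": -0.135}, {"hand": -1, "x": 0, "y": 0, "z": 0, "yaw": -0.135}, {"hand": -1, "x": 0, "y": 0, "z": 0, "yaw": -0.135}, {"hand": -1, "x": 0, "y": 0, "z": 0, "yaw": -0.135}, {"hand": -1, "x": 0, "y": 0, "z": 0, "yaw": -0.135}, {"hand": -1, "x": 0, "y": 0, "z": 0, "yaw": -0.135}, {"hand": -1, "x": 0, "y": 0, "z": 0, "yaw": -0.135}, {"hand": -1, "x": 0, "y": 0, "z": 0, "yaw": -0.135}, {"hand": -1, "x": 0, "y": 0, "z": 0, "yaw": -0.135}])

```text
clock: 22.15
eef_pos: [511.7, -219.5, 176.6]
eef_rot: [-2.616, -1.073, -0.332]
wrist_force: [0.1, 0.4, -0.8]
finger_gap: 60.0
finger_force: 46.0
```

>>> arm_command(targets=[{"hand": -1, "x": 0, "y": 0, "z": 0, "yaw": -0.135}, {"hand": -1, "x": 0, "y": 0, "z": 0, "yaw": -0.135}, {"hand": -1, "x": 0.0005, "y": -0.0412, "z": 0.0105, "yaw": 0}, {"hand": -1, "x": 0.0005, "y": -0.0412, "z": 0.0105, "yaw": 0}, {"hand": -1, "x": 0.0005, "y": -0.0412, "z": 0.0105, "yaw": 0}, {"hand": -1, "x": 0.0005, "y": -0.0412, "z": 0.0105, "yaw": 0}, {"hand": -1, "x": 0.0005, "y": -0.0412, "z": 0.0105, "yaw": 0}, {"hand": -1, "x": 0.0005, "y": -0.0412, "z": 0.0105, "yaw": 0}, {"hand": -1, "x": 0.0005, "y": -0.0412, "z": 0.0105, "yaw": 0}, {"hand": -1, "x": 0.0005, "y": -0.0412, "z": 0.0105, "yaw": 0}])

```text
clock: 23.15
eef_pos: [506.7, 107.8, 148.0]
eef_rot: [-3.139, -1.148, 0.248]
wrist_force: [1.1, 0.3, -1.0]
finger_gap: 60.3
finger_force: 46.0
```

```bash
python3 st.py; cat > pl.py <<'E'
from ik import *
import sys
s=manip.read_state();U=R.from_euler('xyz',s['eef_rot']);z=U.apply([0,0,1]);go(s['eef_pos'],np.array([486,242,52.2+float(sys.argv[1])])+19*z,U,float(sys.argv[2]))
E
python3 pl.py 40 35
```

```text
clock 23.15
joints [0.037, 0.087, 2.42, 2.755, 0.538, -1.322]
eef_pos [506.74, 107.824, 147.986]
finger_gap 60.34
finger_force 45.999
[[ 0.398  0.248  0.883]
 [ 0.101 -0.969  0.226]
 [ 0.912 -0.001 -0.41 ]] tilt 65.8 az 0.251 yaw to level y -3.14
5 rows x,y,z = [-0.0091 -0.027   0.0108]
   [507. 108. 148.] [[0.04, 0.09, 2.42, 2.75, 0.54, -1.32]]
   [506. 142. 132.] [[0.16, 0.16, 2.41, 2.99, 0.57, -1.48]]
   [505. 177. 116.] [[0.28, 0.23, 2.38, 3.19, 0.62, -1.6]]
   [504. 212. 100.] [[0.4, 0.31, 2.34, 3.36, 0.66, -1.68]]
   [503. 246.  84.] [[0.5, 0.38, 2.3, 3.49, 0.71, -1.74]]
```

>>> arm_command(targets=[{"hand": -1, "x": -0.0091, "y": -0.027, "z": 0.0108, "yaw": 0}, {"hand": -1, "x": -0.0091, "y": -0.027, "z": 0.0108, "yaw": 0}, {"hand": -1, "x": -0.0091, "y": -0.027, "z": 0.0108, "yaw": 0}, {"hand": -1, "x": -0.0091, "y": -0.027, "z": 0.0108, "yaw": 0}, {"hand": -1, "x": -0.0091, "y": -0.027, "z": 0.0108, "yaw": 0}, {"hand": -1, "x": 0, "y": 0, "z": 0, "yaw": 0}])

```text
clock: 23.75
eef_pos: [502.9, 247.0, 83.2]
eef_rot: [-3.141, -1.147, 0.252]
wrist_force: [0.6, -0.0, -1.5]
finger_gap: 60.1
finger_force: 46.0
```

```bash
python3 st.py; python3 pl.py 6 12; python3 - <<'E'
from ik import *
import cv2
o=[]
for n in('top','scene'):
    im=camera(n);c=get_calibration(n);h=cv2.cvtColor(im,cv2.COLOR_RGB2HSV)
    o.append((im,c))
t,c=o[0];sc,cs=o[1]
u,v=pix(cs,[486,242,10]);u2,v2=pix(cs,[477,-281,30]);u3,v3=pix(c,[477,-281,30])
f=lambda im,u,v,r=32:cv2.resize(np.ascontiguousarray(im[int(v)-r:int(v)+r,int(u)-r:int(u)+r,::-1]),(266,266))
cv2.imwrite('pics/chk.png',np.hstack([f(t,u3,v3),f(sc,u2,v2),f(sc,u,v,50)]))
E
```

```text
clock 23.75
joints [0.498, 0.386, 2.298, 3.488, 0.709, -1.735]
eef_pos [502.911, 247.03, 83.153]
finger_gap 60.065
finger_force 45.999
[[ 0.398  0.25   0.882]
 [ 0.103 -0.968  0.228]
 [ 0.911 -0.    -0.411]] tilt 65.7 az 0.253 yaw to level y -3.141
3 rows x,y,z = [-0.01    0.0002  0.0044]
   [503. 247.  83.] [[0.5, 0.38, 2.3, 3.49, 0.71, -1.74]]
   [503. 247.  75.] [[0.5, 0.41, 2.3, 3.48, 0.73, -1.72]]
   [503. 247.  67.] [[0.5, 0.44, 2.29, 3.47, 0.75, -1.71]]
   [503. 247.  59.] [[0.5, 0.46, 2.29, 3.46, 0.78, -1.7]]
   [503. 246.  50.] [[0.5, 0.49, 2.29, 3.45, 0.8, -1.69]]
```

View pics/chk.png

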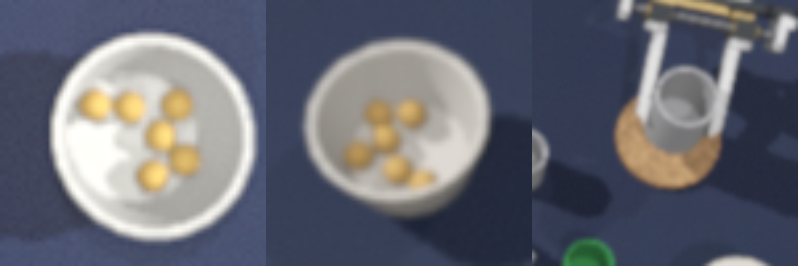

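All six balls are in the bowl: in the left panel I count six, at about (97,105), (130,107), (177,104), (161,136), (185,160) and (152,175). The cup is empty and over the coaster (right panel 668,140). Lowering.

>>> arm_command(targets=[{"hand": -1, "x": -0.01, "y": 0, "z": 0.0044, "yaw": 0}, {"hand": -1, "x": -0.01, "y": 0, "z": 0.0044, "yaw": 0}, {"hand": -1, "x": -0.008, "y": 0, "z": 0.0036, "yaw": 0}, {"hand": -1, "x": -0.002, "y": 0, "z": 0.001, "yaw": 0}, {"hand": -1, "x": 0, "y": 0, "z": 0, "yaw": 0}])

```text
clock: 24.35
eef_pos: [503.6, 244.0, 51.7]
eef_rot: [-3.14, -1.148, 0.247]
wrist_force: [0.4, -0.2, -0.7]
finger_gap: 60.1
finger_force: 46.0
```

>>> arm_command(targets=[{"hand": -1, "x": -0.001, "y": 0, "z": 0.0005, "yaw": 0}, {"hand": -1, "x": -0.001, "y": 0, "z": 0.0005, "yaw": 0}, {"hand": -1, "x": 0, "y": 0, "z": 0, "yaw": 0}])

```text
clock: 24.65
eef_pos: [503.6, 244.6, 49.7]
eef_rot: [-3.139, -1.149, 0.248]
wrist_force: [0.4, 0.5, -1.4]
finger_gap: 59.8
finger_force: 46.0
```

```bash
python3 pl.py 0 5
```

```text
2 rows x,y,z = [-0.0025 -0.0009  0.0009]
   [504. 245.  50.] [[0.49, 0.49, 2.29, 3.45, 0.8, -1.69]]
   [503. 245.  48.] [[0.49, 0.5, 2.29, 3.45, 0.81, -1.69]]
   [503. 245.  47.] [[0.49, 0.5, 2.29, 3.45, 0.81, -1.69]]
   [503. 246.  46.] [[0.5, 0.51, 2.29, 3.45, 0.81, -1.68]]
   [503. 246.  44.] [[0.5, 0.51, 2.29, 3.45, 0.82, -1.68]]
```

>>> arm_command(targets=[{"hand": -1, "x": -0.001, "y": 0, "z": 0.0005, "yaw": 0}, {"hand": -1, "x": -0.001, "y": 0, "z": 0.0005, "yaw": 0}, {"hand": -1, "x": -0.001, "y": 0, "z": 0.0005, "yaw": 0}, {"hand": -1, "x": 0, "y": 0, "z": 0, "yaw": 0}])

```text
clock: 25.05
eef_pos: [503.7, 244.6, 45.9]
eef_rot: [-3.14, -1.148, 0.248]
wrist_force: [-0.4, 0.7, -0.4]
finger_gap: 60.5
finger_force: 46.0
```

>>> arm_command(targets=[{"hand": -1, "x": -0.001, "y": 0, "z": 0.0005, "yaw": 0}, {"hand": -1, "x": 0, "y": 0, "z": 0, "yaw": 0}])

```text
clock: 25.25
eef_pos: [503.7, 244.6, 44.9]
eef_rot: [-3.14, -1.148, 0.248]
wrist_force: [-0.8, 0.2, -1.1]
finger_gap: 60.3
finger_force: 46.0
```

>>> arm_command(targets=[{"hand": -1, "x": -0.001, "y": 0, "z": 0.0005, "yaw": 0}, {"hand": -1, "x": 0, "y": 0, "z": 0, "yaw": 0}])

```text
clock: 25.45
eef_pos: [504.1, 244.7, 44.4]
eef_rot: [-3.139, -1.15, 0.248]
wrist_force: [-0.8, -0.7, 3.9]
finger_gap: 60.4
finger_force: 46.0
```

Contact at +4 N. Releasing.

>>> arm_command(targets=[{"hand": 0.35, "x": 0, "y": 0, "z": 0, "yaw": 0}, {"hand": 0.5, "x": 0, "y": 0, "z": 0, "yaw": 0}, {"hand": 0.8, "x": 0, "y": 0, "z": 0, "yaw": 0}, {"hand": 1, "x": 0, "y": 0, "z": 0, "yaw": 0}, {"hand": 1, "x": 0, "y": 0, "z": 0, "yaw": 0}, {"hand": 1, "x": 0, "y": 0, "z": 0, "yaw": 0}])

```text
clock: 26.05
eef_pos: [503.8, 244.6, 43.9]
eef_rot: [-3.14, -1.148, 0.248]
wrist_force: [0.2, 0.1, -1.2]
finger_gap: 93.6
finger_force: 0.0
```

```bash
python3 - <<'E'
from ik import *
s=manip.read_state();U=R.from_euler('xyz',s['eef_rot']);p=s['eef_pos'];go(p,p-110*U.apply([0,0,1]),U,20)
E
```

```text
6 rows x,y,z = [-0.      0.     -0.0183]
   [504. 245.  44.] [[0.49, 0.51, 2.29, 3.45, 0.82, -1.68]]
   [480. 238.  55.] [[0.51, 0.45, 2.35, 3.47, 0.82, -1.69]]
   [455. 232.  66.] [[0.54, 0.39, 2.41, 3.5, 0.82, -1.7]]
   [431. 226.  78.] [[0.56, 0.32, 2.47, 3.54, 0.82, -1.72]]
   [407. 220.  89.] []
```

>>> arm_command(targets=[{"hand": 1, "x": 0, "y": 0, "z": -0.01, "yaw": 0}, {"hand": 1, "x": 0, "y": 0, "z": -0.018, "yaw": 0}, {"hand": 1, "x": 0, "y": 0, "z": -0.018, "yaw": 0}, {"hand": 1, "x": 0, "y": 0, "z": -0.018, "yaw": 0}, {"hand": 1, "x": 0, "y": 0, "z": -0.014, "yaw": 0}, {"hand": 1, "x": 0, "y": 0, "z": 0, "yaw": 0}, {"hand": 1, "x": 0, "y": 0, "z": 0, "yaw": 0}])

```text
clock: 26.75
eef_pos: [435.0, 227.2, 76.2]
eef_rot: [-3.139, -1.149, 0.248]
wrist_force: [0.3, 0.1, -0.7]
finger_gap: 93.9
finger_force: 0.0
```

```bash
python3 st.py; python3 - <<'E'
from ik import *
import cv2
for n in('top','scene'):
    c=get_calibration(n);im=np.ascontiguousarray(camera(n)[:,:,::-1])
    # ellipse-free check: print rim estimate by template overlay score of bright edges
    g=cv2.Canny(cv2.cvtColor(im,cv2.COLOR_BGR2GRAY),40,110);dt=cv2.distanceTransform(255-g,cv2.DIST_L2,3)
    best=min((np.mean([min(dt[int(round(v)),int(round(u))],4) for a in np.linspace(0,6.28,48) for u,v in [pix(c,[x+31*np.cos(a),y+31*np.sin(a),95])]]),x,y) for x in range(465,510,2) for y in range(222,264,2))
    print(n,'cup rim at',best)
E
```

```text
clock 26.75
joints [0.56, 0.337, 2.458, 3.53, 0.822, -1.712]
eef_pos [435.03, 227.216, 76.226]
finger_gap 93.926
finger_force 0.0
[[ 0.397  0.248  0.884]
 [ 0.1   -0.969  0.226]
 [ 0.913 -0.001 -0.409]] tilt 65.9 az 0.251 yaw to level y -3.14
top cup rim at (np.float32(0.4178125), 493, 244)
scene cup rim at (np.float32(0.4947625), 491, 244)
```

Both cameras put the rim at about (492,244) at standing height, within about 6 mm of the coaster's centre. The gripper is clear.

```bash
python3 -c "
from cell import manip
print(manip.sign_off())"
```

```text
the job is handed in; nothing more can be done
None
```

The job is handed in at about 27 s of the 61 s allowed: the cameras showed all six balls in the bowl and the empty cup standing released about 6 mm from the coaster's centre; the bottle, roll and brush were not touched as far as I know, but I did not re-measure them, and the sign-off returned no verdict.

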